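Refit the roller head of a peristaltic pump

TASK

Refit the serviced roller head to the peristaltic pump: lift it out of its blue stand, lower its tapered shank into the pump's spindle and feel for the drive dogs by turning the head under light pressure, until its slot drops over them and it sits fully home on the spindle face. Then swing the red keeper all the way closed over the rim of the head and let go. Be gentle and never force anything, and leave the bottles, the vial and the tape where they stand.

Things in the scene. Friction and masses are not known exactly. Their poses are not given: they have to be found in the camera images.
- roller_head: The loose roller head, 0.25 to 0.5 kg, upright in a round blue stand 46 mm tall. Origin on its axis in the seating face (underside of its steel drive collar, 58 mm wide, 8 mm thick); z up. Along the head's x a slot 9.5 mm wide, 8 mm deep crosses the collar's underside (half a turn is the same). Above are discs 68 mm wide with white rollers, to z = 34 mm; red marks over the slot's ends.
- hub_grip (a point): Point on the roller head's axis, 57 mm above its origin, inside the black hub that is its handle: the hub stands from 34 to 66 mm above the origin, 34 mm in diameter, with two flats 26 mm apart that face the head's +y and -y. Grip it across the flats. Axes as the head's.
- shank_tip (a point): Tip of the roller head's tapered steel shank, on the axis 33 mm below the head's origin. The shank is 22 mm in diameter at the collar and 14 mm near this tip, which is chamfered.
- pump: The bench peristaltic pump, fixed: white and grey housing 165 mm (x) by 136 mm (y), deck 90 mm high. Origin on the spindle axis at bench level; its x axis points from its front panel (facing the robot) to its back, y to its left, z up. A horseshoe tube track (inner radius 39 mm, top 128 mm above the bench) stands round the back half of the spindle.
- spindle_face (a point): Centre of the spindle's flat steel face, 100 mm above the bench; axes as the pump's. The taper bore opens here, 23 mm wide, narrowing as the shank does. Two brass dogs, 7 mm wide, chamfered, face each other at radius 15 to 26 mm, 6 mm above the face. Their line lies within 0.7 rad either side of the pump's x axis; it is not measured: feel for it. The gearbox holds it up to 1.5 N m.
- deck (a point): Point on the spindle axis at deck height, 10 mm below the spindle face. The fit: riding on the dogs it stands 6 mm proud of the spindle face and the taper centres it to 1.5 mm; with its slot within 0.05 rad of the dogs it drops home, its origin then at spindle_face. A push of 5 to 10 N seats it; the taper multiplies a push, and over 80 N of contact force in sum spoils it.
- keeper (a joint): Angle of the red keeper, rad: 0 closed, growing to 1.45 as it swings outward (clockwise seen from above, to the pump's left). It stays where it is left (friction 0.12 N m, about 1 N at its knob). Closed, its bar (13 mm wide, 6 mm thick, underside 36 mm above the spindle face) lies over the rim of the seated head with 2 mm to spare; a head that is not home stops it.
- keeper_knob (a point): Point on the axis of the keeper's upright black knob (15 mm in diameter, 32 mm tall on the bar), 8 mm below its top, 24 mm above the bar, 166 mm above the bench. It is 118 mm from the axis of keeper_hinge: in the pump's -x direction from it when closed (0), in the pump's +y direction when open by 1.57.
- keeper_hinge (a point): Point on the keeper's upright hinge axis, 62 mm behind and 28 mm to the left of the spindle axis, 136 mm above the bench.
- dye_bottle: Brown reagent bottle with black cap, 64 mm in diameter, 128 mm tall, right of the pump: leave it. Origin at the centre of its underside.
- carrier_bottle: Clear reagent bottle of milky liquid with blue cap, 62 mm in diameter, 123 mm tall, right of the pump: leave it. Origin at the centre of its underside.
- vial: Small vial with blue cap, 23 mm in diameter, 52 mm tall, in front of the pump: leave it. Origin at the centre of its underside.
- tape: Roll of black tape, 59 mm in diameter, 19 mm tall, in front of the pump: leave it. Origin at the centre of its underside.
Not all that is in view belongs to the job. What is shaped like the roller_head but green or pink is not meant.

How it is judged:
By the outcome, as a careful person would: the job done as asked, in the order asked, and still so for the second after the job is handed in, with the robot touching nothing.
It also fails if it takes over 67 s, if anything falls off the work surface, if the arm or the gripper's body presses on something with over 40 N, if the wrist force passes 120 N, or if a joint passes its speed limit or range.

ROBOT

A 6-joint arm with a two-finger parallel gripper is mounted at the origin on a cart in front of the work surface, level with it; the furniture and walls round the work are solid. World frame = base frame: x ahead of the robot, y to its left, z up, the work surface at z = 0. Lengths are in mm, angles in rad, forces in N, time in s.
With the tool pointing down it reaches from about 300 to 750 mm from the base axis. Payload 8.5 kg.
Tool frame: the origin (TCP) lies midway between the tips of the shut fingers; the grasp point (between the pads) lies 19 mm behind it; z points along the fingers, y is the line along which they close (so a half turn about z gives the same grasp; the last joint's range is limited). The gripper opens to 88 mm and grips with 3 to 60 N. Pads are 18 mm wide; open, the fingers measure 123 mm over their backs; the gripper's body (75 mm by 187 mm) begins 45 mm behind the grasp point.
Start: joints at [0.982, 0.381, 1.297, -0, 1.464, -0.215], TCP at [200.826, 512.005, 238.748] pointing down, gripper open.
Joint ranges: [-3.11, 3.11], [-0.89, 2.33], [0.22, 2.48], [-1.42, 4.56], [0.17, 2.85], [-2.88, 2.88]. Speed limits (rad/s): [2.39, 2.39, 3.14, 3.14, 3.14, 3.14].

INTERFACE

Orientations are given as a 3x3 rotation matrix whose columns are the frame's x, y, z axes.
In Python, from plant import bot gives the robot as it stands.
- The arm moves only by the tool apply_moves, never from a script. Its argument "rows" is one flat list of numbers, 7 for each row, row after row: the shift along the tool's x, y, z in m, then the turn, a rotation vector about the tool's x, y, z in rad, then the closure, from 0 (fully open) to 1 (shut). In form: [dx, dy, dz, wx, wy, wz, jaw, dx, dy, dz, wx, wy, wz, jaw, ...]. A call has 1 to 5 rows; each row shifts and turns the commanded pose from where the row before left it, along the tool's axes as they then stand; what a row does not reach is not made up. A row lasts 1/12 s, in which the tool goes at most 41.7 mm and 7.16 degrees, less where a joint would pass 70% of its speed; a pose out of reach is approached as far as the arm can. A call with a gripper value outside its range is refused whole. The fingers move at their own pace and stop on an object; the grip force is fixed at half the most. Time passes only in rows, so rows that do not move let the fingers close. It gives the time, the measured TCP pose, the force, the opening and the grip force at its end, in the units of the state.
- bot.get_obs(): the state, without advancing time (a new reading comes with each control period).
- bot.grab_frame(name): name is "side" or "top" or "wrist"; returns (picture, depth): 420x560x3 uint8, red, green, blue; 420x560 float32, mm along the optical axis (not along the pixel's ray), 0 where there is no reading.
- bot.calibration(name): a dict with "camera_matrix" (3x3 intrinsics, pixels), "position" and "rotation" of the camera in the world; the wrist camera has in their place "mount" (4x4, takes a point from camera to tool coordinates, whose origin is the TCP and whose axes are the flange's). Camera axes: x right, y up, looking along -z (the intrinsics and any distortion apply to the point x, -y, -z); pixel columns grow to the right and rows downward; lengths in mm; the calibration is good to about 2 mm. A picture is of the moment at which its call begins: read the wrist's pose just before it. calibration takes no time and is no camera call.
- bot.close_job(): hands the job in; it is judged then, once.
The state is a dict: "time": time; "joints": joint angles; "dq": joint speeds; "tau": joint torques, N m; "tcp_pos": TCP position; "orientation": TCP orientation; "wrist_force": force on the tool from outside, world axes, zero at the start; "moment": the same for the moment, N m; "grip_width": finger opening in mm; "gripper_force": force on a finger pad.
Only numpy, scipy, OpenCV 4.12 (cv2) and the standard library are available. Lean on these libraries where they do the work, as an engineer would, in place of code of your own. Each camera call takes 0.05 s, during which the arm holds its last target. There are 200 camera calls.

## Working session

There is one attempt and no reset: what is moved stays moved. The work goes in short steps, Python scripts to look and compute and a tool call to move; the robot and the scene stay as the last step left them, time stands still between calls to the robot, and variables do not carry over. Pictures are saved under pics/ and viewed, at most 10 in all, crops included, and the job is handed in when it is done.

Besides the shell and the picture viewer there is one more tool, called by a JSON object that holds its "name" and its "arguments", one argument or row to a line. apply_moves: Moves the arm, as the interface text tells. Its arguments: {"type":"object","properties":{"rows":{"type":"array"}},"required":["rows"]}

```bash
mkdir -p pics
cat > h.py <<'E'
import numpy as np, cv2
from plant import bot
def grab(n):
    o=bot.get_obs(); p,d=bot.grab_frame(n); return o,p,d
def pose(n,o=None):
    c=bot.calibration(n); K=np.array(c["camera_matrix"])
    if "mount" in c:
        M=np.array(c["mount"]); R=np.array(o["orientation"]); t=np.array(o["tcp_pos"])
        return K,R@M[:3,:3],R@M[:3,3]+t,c
    return K,np.array(c["rotation"]),np.array(c["position"]),c
def ray(n,uv,o=None):
    K,R,t,c=pose(n,o)
    x=np.linalg.inv(K)@np.array([uv[0],uv[1],1.])
    return t,R@np.array([x[0],-x[1],-1.])
def onplane(n,uv,z,o=None):
    t,d=ray(n,uv,o); return t+d*(z-t[2])/d[2]
def cloud(n,d,o=None):
    K,R,t,c=pose(n,o); v,u=np.mgrid[0:d.shape[0],0:d.shape[1]]
    x=(u-K[0,2])/K[0,0]*d; y=-(v-K[1,2])/K[1,1]*d
    return np.stack([x,y,-d],-1)@R.T+t
E
python3 - <<'E'
from h import *
for n in ("top","side","wrist"):
    o,p,d=grab(n); cv2.imwrite(f"pics/{n}0.png",p[...,::-1]); np.savez(f"{n}0.npz",p=p,d=d)
    c=bot.calibration(n); print(n,c)
o=bot.get_obs();print(o)
E
```

```text
top {'camera_matrix': array([[531.54978388,   0.        , 276.35612629],
       [  0.        , 531.54978388, 212.02067644],
       [  0.        ,   0.        ,   1.        ]]), 'position': array([ 376.37158735, -394.5003915 , 1736.81273773]), 'rotation': array([[-0.00356709,  0.99430976, -0.10646776],
       [-0.99994031, -0.0024471 ,  0.01064831],
       [ 0.01032718,  0.10649939,  0.99425914]])}
side {'camera_matrix': array([[440.85949374,   0.        , 280.12189437],
       [  0.        , 440.85949374, 212.07259943],
       [  0.        ,   0.        ,   1.        ]]), 'position': array([442.45892397, 627.11669637, 645.73724354]), 'rotation': array([[-0.99658494,  0.02297165, -0.07931437],
       [-0.08082377, -0.4680824 ,  0.8799809 ],
       [-0.01691105,  0.8833862 ,  0.46834052]])}
wrist {'camera_matrix': array([[363.80439775,   0.        , 278.30277418],
       [  0.        , 363.80439775, 210.86940254],
       [  0.        ,   0.        ,   1.        ]]), 'mount': array([[-5.77592236e-04,  9.51186119e-01,  3.08617293e-01,
         8.00046051e+01],
       [ 9.99999333e-01,  2
[... 332 characters left out ...]
      1.46361218e+00, -2.15293489e-01]), 'dq': array([-0.00032275, -0.00258726, -0.00284468,  0.00025618,  0.00050898,
       -0.00120845]), 'tau': array([ 2.01297233e-03, -4.38082337e+01, -2.24618447e+01,  7.13466271e-02,
        3.43246409e-02, -6.97519499e-05]), 'tcp_pos': array([200.71127331, 511.85937149, 238.31544101]), 'orientation': array([[-9.30950343e-01,  3.65145317e-01, -5.97493258e-04],
       [ 3.65145724e-01,  9.30949983e-01, -8.54355888e-04],
       [ 2.44272287e-04, -1.01353502e-03, -9.99999457e-01]]), 'wrist_force': array([ 0.10862617, -0.39329347, -0.6095417 ]), 'moment': array([-0.01023992,  0.00070867, -0.04732551]), 'gripper_force': 0.0, 'grip_width': 88.10672921555054}
```

View pics/top0.png

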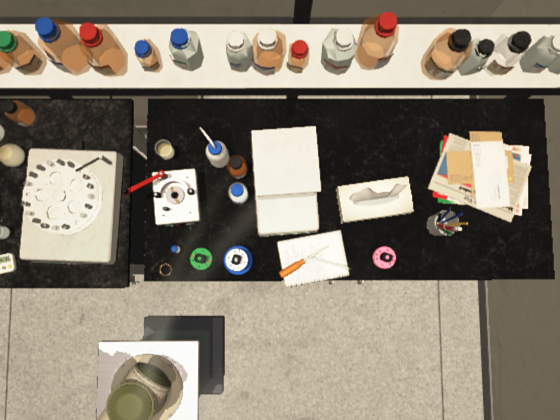

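View pics/side0.png

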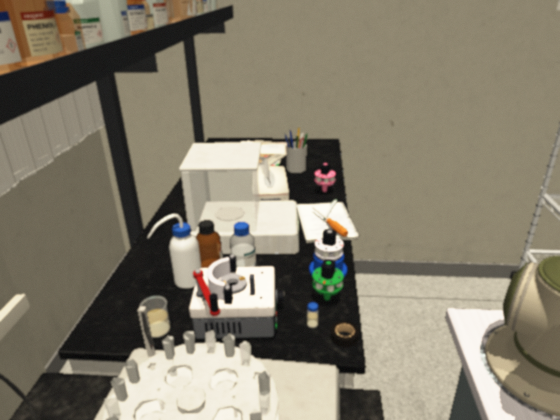

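Top view: the pump is at (176,196), with its red keeper open from about (130,190) to (163,175). There are three head-shaped candidates: green (201,259), white/blue-stand (237,261) and pink (385,258). Only the one at (237,261), white with a blue ring, fits the description. The side view agrees: it is the white head in a blue stand at (328,250), with the green one in front at (327,280).

Run:
```python
from h import *
z=np.load("top0.npz"); p,d=z["p"],z["d"]; P=cloud("top",d)
print("center plane:",[onplane("top",(237,261),h).round(1) for h in (46,110)])
for n,(u,v) in dict(hub=(237,261),hub2=(238,259),spin=(176,195),deck1=(160,215),deck2=(193,215),deck3=(193,180),bench=(220,215)).items(): print(n,P[v,u].round(1))
hsv=cv2.cvtColor(p,cv2.COLOR_RGB2HSV)
def comp(m,box):
    m=m.copy(); b=np.zeros_like(m); b[box[1]:box[3],box[0]:box[2]]=1
    m=m&b; q=P[m>0]; return m,q
red=((hsv[...,0]<6)|(hsv[...,0]>174))&(hsv[...,1]>150)&(hsv[...,2]>90)
m,q=comp(red.astype(np.uint8),(120,165,172,205)); print("red",q[:,:2].min(0),q[:,:2].max(0),np.median(q[:,2]))
blue=(abs(hsv[...,0].astype(int)-110)<12)&(hsv[...,1]>150)&(hsv[...,2]>80)
m,q=comp(blue.astype(np.uint8),(218,240,258,282)); v,u=np.nonzero(m); (c,r)=cv2.minEnclosingCircle(np.stack([u,v],1).astype(np.float32)); print("stand",c,r,np.median(q[:,2]),onplane("top",c,46))
white=((hsv[...,1]<40)&(hsv[...,2]>150)&(abs(P[...,2]-90)<8)).astype(np.uint8)
m,q=comp(white,(145,160,208,232)); r=cv2.minAreaRect(q[:,:2].astype(np.float32)); print("deck",r,len(q))
big=np.hstack([cv2.resize(p[235:285,135:260],(800,320),interpolation=cv2.INTER_CUBIC)]); b2=cv2.resize(p[160:235,115:215],(373,280),interpolation=cv2.INTER_CUBIC)
c=np.zeros((600,800,3),np.uint8);c[:320]=big;c[320:,:373]=b2
s=np.load("side0.npz")["p"]; c[320:,400:]=cv2.resize(s[220:304,270:390],(400,280),interpolation=cv2.INTER_CUBIC)
cv2.imwrite("pics/crop.png",c[...,::-1])
```

```text
center plane: [array([ 401.8, -287.5,   46. ]), array([ 400.8, -291.5,  110. ])]
hub [ 400.7 -292.   117. ]
hub2 [ 406.8 -294.8  114.7]
spin [607.4 -98.5  86.6]
deck1 [544.  -51.1  92.5]
deck2 [ 543.1 -154.2   98.9]
deck3 [ 654.2 -151.4   89.7]
bench [ 5.530e+02 -2.282e+02  2.000e-01]
red [600.73617425 -71.96859232] [755.46172501 150.3605281 ] 141.37541263221146
stand (237.7530059814453, 259.9457702636719) 14.836287498474121 7.270579297024142 [ 405.11607676 -289.82852605   46.        ]
deck ((603.9996948242188, -95.81922912597656), (162.58026123046875, 134.552734375), 5.490044593811035) 1422
```

View pics/crop.png

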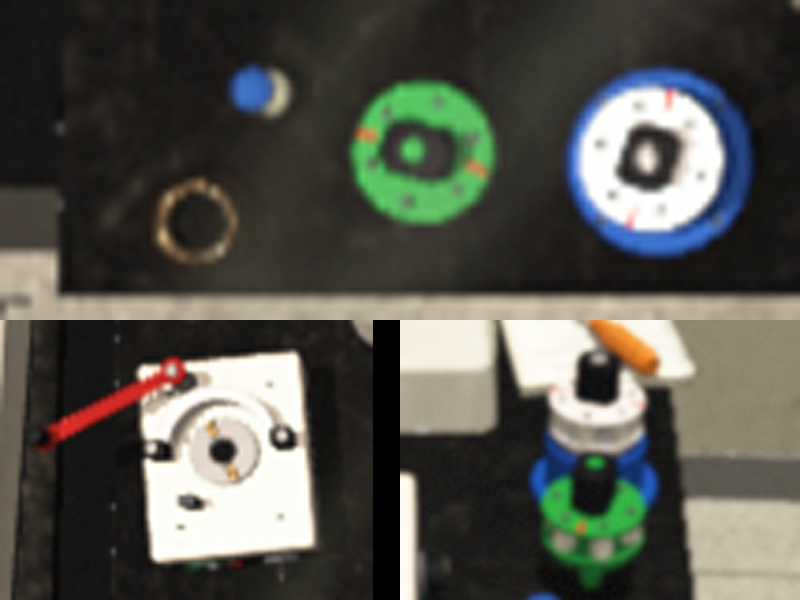

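The crop confirms the white head with red marks in the blue stand, marks at full-picture (239.5,250.3) and (233.6,269.1). The green and pink heads are decoys. The dogs show faintly at about 0.4 rad world. I'll check that the way is clear before I move.

Run:
```python
from h import *
z=np.load("top0.npz"); P=cloud("top",z["d"])
for y in range(-350,600,50):
    print(y,[int(P[(abs(P[...,0]-x)<25)&(abs(P[...,1]-y)<25)][:,2].max(initial=-1)) for x in range(200,750,50)])
```

```text
-350 [-1, -1, -1, 10, 14, 18, 74, 75, 255, 257, 255]
-300 [-1, -1, -1, 86, 122, 86, 11, 11, 131, 131, 137]
-250 [-1, -1, -1, 45, 116, 84, 11, 14, 125, 98, 157]
-200 [-1, -1, -1, 12, 109, 74, 11, 9, 14, 9, 155]
-150 [-1, -1, -1, 8, 106, 76, 82, 100, 137, 132, 96]
-100 [-1, -1, -1, 25, 25, 59, 95, 136, 113, 136, 100]
-50 [-1, -1, -1, 26, 29, 12, 99, 139, 133, 156, 95]
0 [-1, -1, -1, 12, 9, 11, 16, 10, 149, 152, 10]
50 [-1, -1, 2, 5, 6, 5, 6, 7, 187, 8, 6]
100 [-1, -1, 6, 10, 102, 102, 102, 99, 155, 101, 202]
150 [-1, -1, 7, 10, 101, 102, 156, 184, 182, 196, 197]
200 [-1, -1, 9, 11, 104, 103, 186, 157, 165, 196, 186]
250 [-1, -1, 11, 9, 102, 103, 184, 158, 170, 158, 186]
300 [-1, -1, 7, 10, 101, 102, 180, 185, 157, 185, 183]
350 [-1, -1, 4, 9, 100, 103, 101, 182, 187, 181, 101]
400 [-1, -1, 6, 12, 91, 92, 86, 7, 5, 13, 59]
450 [-1, -1, 8, 22, 31, 20, 56, 10, 11, 10, 77]
500 [-1, -1, 2, 6, 12, 13, 17, 9, 12, 5, 10]
550 [-1, -1, -1, -1, -1, -1, -1, -1, -1, -1, -1]
```

{"name": "apply_moves", "arguments": {
  "rows": [-0.0227, -0.0304, -0.0043, 0, 0, 0, 0, -0.0227, -0.0304, -0.0043, 0, 0, 0, 0, -0.0227, -0.0304, -0.0043, 0, 0, 0, 0, -0.0227, -0.0304, -0.0043, 0, 0, 0, 0, -0.0227, -0.0304, -0.0043, 0, 0, 0, 0]
}}

```text
time: 0.57
tcp_pos: [250.8, 327.4, 260.2]
orientation: [[-0.931, 0.365, -0.0], [0.365, 0.931, -0.0], [0.0, -0.0, -1.0]]
wrist_force: [1.4, 0.2, 1.7]
grip_width: 88.2
gripper_force: 0.0
```

{"name": "apply_moves", "arguments": {
  "rows": [-0.0227, -0.0304, -0.0043, 0, 0, 0, 0, -0.0227, -0.0304, -0.0043, 0, 0, 0, 0, -0.0227, -0.0304, -0.0043, 0, 0, 0, 0, -0.0227, -0.0304, -0.0043, 0, 0, 0, 0, -0.0227, -0.0304, -0.0043, 0, 0, 0, 0]
}}

```text
time: 0.98
tcp_pos: [300.9, 144.5, 282.0]
orientation: [[-0.931, 0.365, 0.0], [0.365, 0.931, 0.0], [-0.0, 0.0, -1.0]]
wrist_force: [1.2, 0.3, 0.5]
grip_width: 88.2
gripper_force: 0.0
```

{"name": "apply_moves", "arguments": {
  "rows": [-0.0227, -0.0304, -0.0043, 0, 0, 0, 0, -0.0227, -0.0304, -0.0043, 0, 0, 0, 0, -0.0227, -0.0304, -0.0043, 0, 0, 0, 0, -0.0227, -0.0304, -0.0043, 0, 0, 0, 0, -0.0362, -0.001, 0, 0, 0, 0, 0]
}}

```text
time: 1.4
tcp_pos: [373.4, -18.4, 300.0]
orientation: [[-0.929, 0.37, 0.001], [0.37, 0.929, -0.002], [-0.002, -0.001, -1.0]]
wrist_force: [1.2, 0.3, 1.8]
grip_width: 87.9
gripper_force: 0.0
```

{"name": "apply_moves", "arguments": {
  "rows": [-0.0362, -0.001, 0, 0, 0, 0, 0, -0.0362, -0.001, 0, 0, 0, 0, 0, -0.0362, -0.001, 0, 0, 0, 0, 0, -0.0362, -0.001, 0, 0, 0, 0, 0, -0.0362, -0.001, 0, 0, 0, 0, 0]
}}

```text
time: 1.82
tcp_pos: [542.7, -85.9, 298.5]
orientation: [[-0.931, 0.365, -0.001], [0.365, 0.931, 0.0], [0.001, 0.0, -1.0]]
wrist_force: [0.5, 0.4, -0.4]
grip_width: 87.9
gripper_force: 0.0
```

{"name": "apply_moves", "arguments": {
  "rows": [0, 0, 0, 0, 0, 0, 0, 0, 0, 0, 0, 0, 0, 0]
}}

```text
time: 1.98
tcp_pos: [542.0, -85.7, 297.5]
orientation: [[-0.931, 0.366, -0.002], [0.366, 0.931, 0.001], [0.003, 0.0, -1.0]]
wrist_force: [-0.9, -0.4, 0.6]
grip_width: 87.8
gripper_force: 0.0
```

Run:
```python
from h import *
o,p,d=grab("wrist"); cv2.imwrite("pics/w1.png",p[...,::-1]); np.savez("w1.npz",p=p,d=d,tcp=o["tcp_pos"],R=o["orientation"])
print(o["tcp_pos"],o["joints"],o["time"])
```

```text
[541.97738177 -85.65088399 297.47248903] [-3.72562425e-01  3.45211412e-01  1.18298651e+00  2.60195616e-05
  1.61598072e+00 -1.56913917e+00] 1.9833
```

View pics/w1.png

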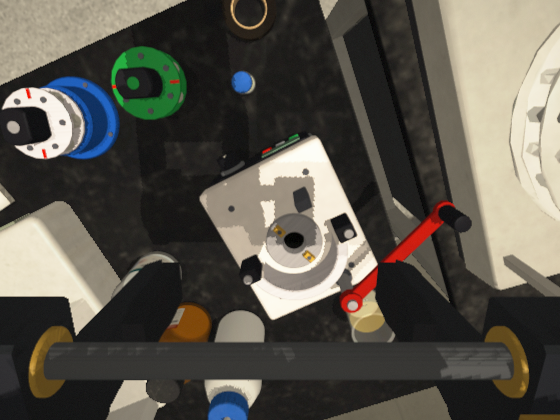

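Wrist view: the bore is at (293,240), with brass dogs at (277,230) and (309,257). The keeper hinge is at about (352,301) and its knob at about (457,217). The white head sits in the blue stand with marks at (28,92) and (45,154). I'll refine these.

```bash
cat >> h.py <<'E'
def cents(m,box,amin=3):
    b=np.zeros(m.shape,np.uint8); x0,y0,x1,y1=box; b[y0:y1,x0:x1]=m[y0:y1,x0:x1]
    n,l,s,c=cv2.connectedComponentsWithStats(b)
    return [(c[i].round(1),int(s[i,4])) for i in range(1,n) if s[i,4]>=amin],l
E
python3 - <<'E'
from h import *
z=np.load("w1.npz"); p,d=z["p"],z["d"]; o=dict(tcp_pos=z["tcp"],orientation=z["R"]); P=cloud("wrist",d,o)
hsv=cv2.cvtColor(p,cv2.COLOR_RGB2HSV).astype(int); H,S,V=hsv[...,0],hsv[...,1],hsv[...,2]
brass=(H>14)&(H<32)&(S>100)&(V>90)
D,_=cents(brass,(262,215,325,270)); D=sorted(D,key=lambda a:-a[1])[:4]
for c,a in D: print("dog",c,a,onplane("wrist",c,106,o).round(1),P[int(c[1]),int(c[0])].round(1))
bl,_=cents(V<45,(275,225,312,256)); print("bore",[(c,a,onplane("wrist",c,100,o).round(1)) for c,a in bl if a>20])
red=((H<6)|(H>174))&(S>150)&(V>80)
R,_=cents(red,(0,70,100,180)); 
for c,a in R: print("mark",c,a,onplane("wrist",c,80,o).round(1),P[int(c[1]),int(c[0])].round(1))
# spindle disc rim: depth heights near 100
for nm,lo,hi,box in (("face",97,103,(255,200,335,280)),("track",126,131,(230,190,360,310))):
    m=np.zeros(d.shape,bool); m[box[1]:box[3],box[0]:box[2]]=1; m&=(P[...,2]>lo)&(P[...,2]<hi)
    q=P[m]; A=np.c_[2*q[:,:2],np.ones(len(q))]; c,r=cv2.minEnclosingCircle(q[:,:2].astype(np.float32)); print(nm,len(q),np.median(q[:,2]),c,r)
m=(P[...,2]>84)&(P[...,2]<95)&(S<60); m[:,:190]=0;m[:,385:]=0; m[:120]=0;m[330:]=0
print("deck",cv2.minAreaRect(P[m][:,:2].astype(np.float32)),np.median(P[m][:,2]))
print("P hub",P[115:140:6,5:30:6].round(0).tolist())
kn=(V<70); 
for uv in ((352,301),(443,209),(457,217),(460,222),(425,230)): print(uv,P[uv[1],uv[0]].round(1))
m=red.copy(); m[:190]=0; m[:,:340]=0; q=P[m&(abs(P[...,2]-140)<12)]; print(np.median(q[:,2]),cv2.minAreaRect(q[:,:2].astype(np.float32)))
cv2.imwrite("pics/w1c.png",cv2.resize(p[200:320,250:480],(800,417),interpolation=cv2.INTER_CUBIC)[...,::-1])
E
```

```text
dog [279.2 230.6] 82 [ 587.6 -105.2  106. ] [ 586.8 -105.1  106.3]
dog [308.5 255.8] 76 [623.9 -87.5 106. ] [623.4 -87.8 104.8]
bore [(array([293.6, 239.8]), 235, array([604.4, -96.1, 100. ]))]
mark [27.8 92.7] 27 [ 378.7 -280.2   80. ] [ 377.9 -280.5   80.1]
mark [ 43.8 153.2] 20 [ 433.7 -297.7   80. ] [ 433.4 -297.2   81.7]
face 2095 99.80757013622258 (608.81201171875, -94.88556671142578) 45.41462326049805
track 1362 127.70983364950342 (612.8360595703125, -92.98820495605469) 61.0479736328125
deck ((604.3789672851562, -97.0728530883789), (164.5325164794922, 135.95228576660156), 5.318883419036865) 89.78170646134822
P hub [[[395.0, -289.0, 113.0], [397.0, -285.0, 113.0], [399.0, -280.0, 112.0], [401.0, -275.0, 112.0], [402.0, -274.0, 107.0]], [[400.0, -293.0, 112.0], [402.0, -286.0, 115.0], [403.0, -283.0, 112.0], [405.0, -278.0, 112.0], [407.0, -275.0, 110.0]], [[404.0, -296.0, 112.0], [406.0, -290.0, 114.0], [408.0, -285.0, 114.0], [410.0, -281.0, 112.0], [412.0, -277.0, 111.0]], [[409.0, -298.0, 113.0], [410.0, -295.0, 111.0], [412.0, -289.0, 112.0], [414.0, -283.0, 113.0], [416.0, -279.0, 112.0]], [[413.0, -302.0, 113.0], [415.0, -297.0, 112.0], [417.0, -292.0, 112.0], [419.0, -287.0, 113.0], [421.0, -282.0, 111.0]]]
(352, 301) [661.8 -62.1 148.7]
(443, 209) [604.8  37.3 149.1]
(457, 217) [604.6  38.6 172.1]
(460, 222) [609.   39.4 173.2]
(425, 230) [621.6  20.3 141.8]
141.6783635589522 ((637.0291137695312, -13.053115844726562), (20.627685546875, 137.5621795654297), 29.644990921020508)
```

View pics/w1c.png

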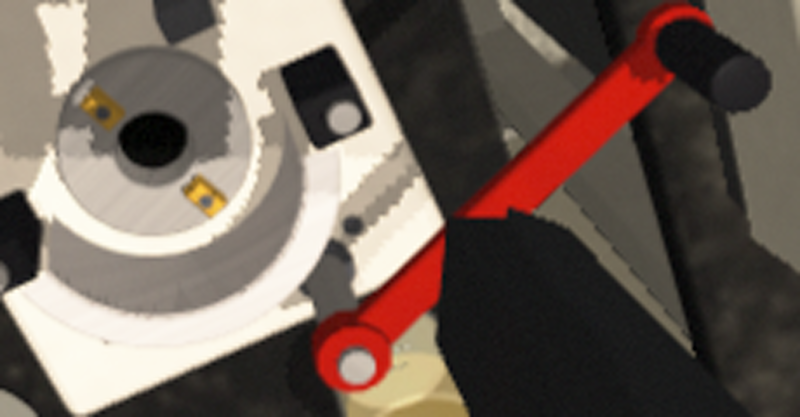

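Measurements, all matching the given sizes:
- **Spindle:** (605.3,-96.3).
- **Pump yaw:** 0.093 rad.
- **Dogs:** at 0.453 rad world, about 40 mm apart between centres.
- **Keeper:** open about 1.15 rad, knob at (606,39,174).
- **Head:** (406,-289.3), yaw -0.308, origin z=46.

Next I move above the hub.

{"name": "apply_moves", "arguments": {
  "rows": [0, 0, 0, 0, 0, -0.067, 0, 0.0076, -0.0261, 0.0164, 0, 0, 0, 0, 0.0076, -0.0261, 0.0164, 0, 0, 0, 0, 0.0076, -0.0261, 0.0164, 0, 0, 0, 0, 0.0076, -0.0261, 0.0164, 0, 0, 0, 0]
}}

```text
time: 2.45
tcp_pos: [479.0, -175.2, 233.5]
orientation: [[-0.954, 0.301, 0.001], [0.301, 0.954, -0.001], [-0.001, -0.0, -1.0]]
wrist_force: [0.4, -0.4, 0.9]
grip_width: 88.2
gripper_force: 0.0
```

{"name": "apply_moves", "arguments": {
  "rows": [0.0076, -0.0261, 0.0164, 0, 0, 0, 0, 0.0076, -0.0261, 0.0164, 0, 0, 0, 0, 0.0076, -0.0261, 0.0164, 0, 0, 0, 0, 0.0076, -0.0261, 0.0164, 0, 0, 0, 0, 0.0076, -0.0261, 0.0164, 0, 0, 0, 0]
}}

```text
time: 2.87
tcp_pos: [403.6, -288.3, 151.6]
orientation: [[-0.953, 0.302, 0.001], [0.302, 0.953, -0.001], [-0.001, -0.001, -1.0]]
wrist_force: [-0.0, -0.3, -0.1]
grip_width: 88.3
gripper_force: 0.0
```

{"name": "apply_moves", "arguments": {
  "rows": [0, 0, 0, 0, 0, 0, 0, 0, 0, 0, 0, 0, 0, 0]
}}

```text
time: 3.03
tcp_pos: [404.0, -288.1, 151.6]
orientation: [[-0.953, 0.304, -0.0], [0.304, 0.953, 0.001], [0.001, 0.001, -1.0]]
wrist_force: [1.2, -0.4, 0.1]
grip_width: 88.2
gripper_force: 0.0
```

Run:
```python
from h import *
o,p,d=grab("wrist"); cv2.imwrite("pics/w2.png",p[...,::-1])
print(o["tcp_pos"],np.array(o["orientation"]).round(4).tolist(),o["joints"],o["time"])
P=cloud("wrist",d,o); hsv=cv2.cvtColor(p,cv2.COLOR_RGB2HSV).astype(int); H,S,V=hsv[...,0],hsv[...,1],hsv[...,2]
red=((H<6)|(H>174))&(S>150)&(V>80)
near=(np.hypot(P[...,0]-406,P[...,1]+289)<50)
R,_=cents(red&near,(0,0,560,420),10)
for c,a in R: print("mark",c,a,onplane("wrist",c,80,o).round(1),P[int(c[1]),int(c[0])].round(1))
m=near&(V<90)&(P[...,2]>109)&(P[...,2]<117); q=P[m][:,:2].astype(np.float32); print("hubtop",len(q),np.median(P[m][:,2]),cv2.minAreaRect(q),cv2.minEnclosingCircle(q))
```

```text
[ 404.03151869 -288.07971023  151.57930326] [[-0.9527, 0.304, -0.0005], [0.304, 0.9527, 0.0007], [0.0007, 0.0005, -1.0]] [-8.58532939e-01  3.74928772e-01  1.58446880e+00  1.34531767e-04
  1.18303598e+00 -2.12053484e+00] 3.0333
mark [282.5 187. ] 52 [ 380.3 -280.2   80. ] [ 380.  -280.4   80.7]
hubtop 2059 111.87913466156363 ((406.6697082519531, -288.191162109375), (25.36355972290039, 33.653873443603516), 71.5885009765625) ((406.6140441894531, -288.48248291015625), 17.212263107299805)
```

View pics/w2.png

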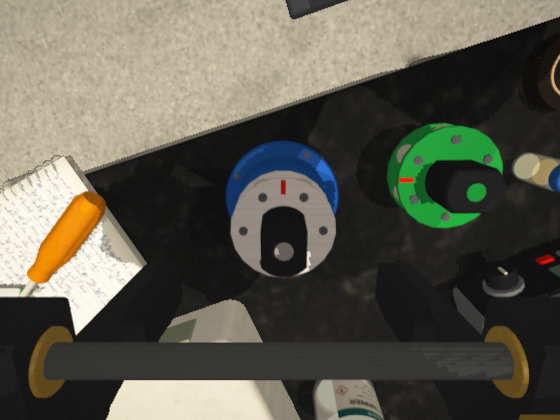

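The gripper is centred over the hub at (283,240), within 3 mm. I'll correct that, lower to z=86 and close.

{"name": "apply_moves", "arguments": {
  "rows": [-0.0026, 0.0005, 0.014, 0, 0, 0, 0, 0, 0, 0.014, 0, 0, 0, 0, 0, 0, 0.014, 0, 0, 0, 0, 0, 0, 0.014, 0, 0, 0, 0, 0, 0, 0.009, 0, 0, 0, 0]
}}

```text
time: 3.5
tcp_pos: [408.3, -287.4, 86.4]
orientation: [[-0.954, 0.3, 0.001], [0.3, 0.954, -0.0], [-0.001, -0.0, -1.0]]
wrist_force: [0.3, 0.3, 0.6]
grip_width: 87.7
gripper_force: 0.0
```

{"name": "apply_moves", "arguments": {
  "rows": [0, 0, 0, 0, 0, 0, 0, 0, 0, 0, 0, 0, 0, 0.5, 0, 0, 0, 0, 0, 0, 1, 0, 0, 0, 0, 0, 0, 1, 0, 0, 0, 0, 0, 0, 1]
}}

```text
time: 3.92
tcp_pos: [408.0, -288.9, 87.0]
orientation: [[-0.953, 0.302, 0.001], [0.302, 0.953, -0.001], [-0.001, -0.001, -1.0]]
wrist_force: [0.3, -0.0, 1.0]
grip_width: 63.6
gripper_force: 0.0
```

{"name": "apply_moves", "arguments": {
  "rows": [0, 0, 0, 0, 0, 0, 1, 0, 0, 0, 0, 0, 0, 1, 0, 0, 0, 0, 0, 0, 1, 0, 0, 0, 0, 0, 0, 1, 0, 0, 0, 0, 0, 0, 1]
}}

```text
time: 4.33
tcp_pos: [407.8, -288.7, 86.4]
orientation: [[-0.953, 0.302, -0.0], [0.302, 0.953, 0.0], [0.0, 0.0, -1.0]]
wrist_force: [-0.1, 1.7, 1.6]
grip_width: 30.2
gripper_force: 2.0
```

```bash
python3 -c "
from h import *
print(bot.get_obs())"
```

```text
{'time': 4.3333, 'joints': array([-8.53542099e-01,  4.68240856e-01,  1.65990390e+00,  4.40913128e-05,
        1.01354246e+00, -2.11756643e+00]), 'dq': array([0.0030392 , 0.00027815, 0.00294259, 0.02706392, 0.01968268,
       0.00744825]), 'tau': array([ 6.62743070e-03, -4.20682168e+01, -1.61518192e+01, -8.14910070e-02,
        3.42033512e-02,  6.35512843e-03]), 'tcp_pos': array([ 407.75570123, -288.7199745 ,   86.35107733]), 'orientation': array([[-9.53306295e-01,  3.02005145e-01, -3.39521117e-05],
       [ 3.02005141e-01,  9.53306292e-01,  9.58554941e-05],
       [ 6.13156141e-05,  8.11259336e-05, -9.99999995e-01]]), 'wrist_force': array([-0.08065394,  1.74863372,  1.59214799]), 'moment': array([ 0.55177429, -0.2092699 ,  0.07287283]), 'gripper_force': 2.047829649236519, 'grip_width': 30.22310860980514}
```

{"name": "apply_moves", "arguments": {
  "rows": [0, 0, 0, 0, 0, 0, 1, 0, 0, 0, 0, 0, 0, 1, 0, 0, 0, 0, 0, 0, 1, 0, 0, 0, 0, 0, 0, 1, 0, 0, 0, 0, 0, 0, 1]
}}

```text
time: 4.75
tcp_pos: [407.8, -288.5, 86.3]
orientation: [[-0.953, 0.302, -0.0], [0.302, 0.953, 0.0], [0.0, 0.0, -1.0]]
wrist_force: [0.4, 2.9, 0.7]
grip_width: 25.8
gripper_force: 30.0
```

Gripped: 25.8 mm across the flats. Next: lift straight up, carry over the spindle, then turn to the dogs' line.

{"name": "apply_moves", "arguments": {
  "rows": [0, 0, -0.004, 0, 0, 0, 1, 0, 0, -0.006, 0, 0, 0, 1, 0, 0, -0.012, 0, 0, 0, 1, 0, 0, -0.02, 0, 0, 0, 1, 0, 0, -0.025, 0, 0, 0, 1]
}}

```text
time: 5.17
tcp_pos: [407.2, -288.4, 153.4]
orientation: [[-0.953, 0.302, -0.002], [0.302, 0.953, 0.002], [0.003, 0.001, -1.0]]
wrist_force: [0.0, -0.1, -3.9]
grip_width: 25.9
gripper_force: 30.0
```

{"name": "apply_moves", "arguments": {
  "rows": [0, 0, -0.025, 0, 0, 0, 1, 0, 0, -0.025, 0, 0, 0, 1, 0, 0, -0.02, 0, 0, 0, 1, -0.008, 0.015, 0, 0, 0, 0, 1, -0.0163, 0.0303, 0, 0, 0, 0, 1]
}}

```text
time: 5.58
tcp_pos: [443.9, -254.6, 225.0]
orientation: [[-0.952, 0.306, 0.001], [0.306, 0.952, -0.003], [-0.002, -0.003, -1.0]]
wrist_force: [0.2, 0.2, -3.8]
grip_width: 26.0
gripper_force: 30.0
```

{"name": "apply_moves", "arguments": {
  "rows": [-0.0163, 0.0303, 0, 0, 0, 0, 1, -0.0163, 0.0303, 0, 0, 0, 0, 1, -0.0163, 0.0303, 0, 0, 0, 0, 1, -0.0163, 0.0303, 0, 0, 0, 0, 1, -0.0163, 0.0303, 0, 0, 0, 0, 1]
}}

```text
time: 6.0
tcp_pos: [568.9, -131.7, 223.6]
orientation: [[-0.953, 0.302, -0.0], [0.302, 0.953, -0.0], [0.0, -0.0, -1.0]]
wrist_force: [0.4, -0.6, -3.9]
grip_width: 25.5
gripper_force: 30.0
```

{"name": "apply_moves", "arguments": {
  "rows": [-0.0163, 0.0303, 0, 0, 0, 0, 1, -0.0083, 0.0157, 0, 0, 0, 0, 1, 0, 0, 0, 0, 0, -0.1, 1, 0, 0, 0, 0, 0, -0.11, 1, 0, 0, 0, 0, 0, -0.11, 1]
}}

```text
time: 6.42
tcp_pos: [605.4, -96.3, 223.2]
orientation: [[-1.0, -0.019, -0.001], [-0.019, 1.0, -0.0], [0.001, -0.0, -1.0]]
wrist_force: [-0.6, -0.1, -3.1]
grip_width: 25.5
gripper_force: 30.0
```

{"name": "apply_moves", "arguments": {
  "rows": [0, 0, 0, 0, 0, -0.11, 1, 0, 0, 0, 0, 0, -0.11, 1, 0, 0, 0, 0, 0, -0.11, 1, 0, 0, 0, 0, 0, -0.11, 1, 0, 0, 0, 0, 0, 0, 1]
}}

```text
time: 6.83
tcp_pos: [605.2, -96.8, 223.4]
orientation: [[-0.897, -0.441, -0.001], [-0.441, 0.897, -0.0], [0.001, 0.0, -1.0]]
wrist_force: [0.5, -0.2, -3.4]
grip_width: 25.9
gripper_force: 30.0
```

Run:
```python
from h import *
o,p,d=grab("wrist"); cv2.imwrite("pics/w3.png",p[...,::-1])
_,s,ds=grab("side"); np.savez("s3.npz",p=s,d=ds)
print(o)
K,R,t,c=pose("wrist",o)
P=cloud("wrist",d,o); hsv=cv2.cvtColor(p,cv2.COLOR_RGB2HSV).astype(int); H,S,V=hsv[...,0],hsv[...,1],hsv[...,2]
red=((H<6)|(H>174))&(S>150)&(V>80); z0=o["tcp_pos"][2]-40.3
print([ (c,a,onplane("wrist",c,z0+34,o).round(1)) for c,a in cents(red,(150,100,420,400),15)[0]])
Rt=np.array(o["orientation"]); q=(P-np.array(o["tcp_pos"]))@Rt
m=(abs(q[...,2]-6.3)<3)&(abs(q[...,0])<45)&(abs(q[...,1])<45); v=q[m]; print("disc",len(v),np.median(v[:,2]),cv2.minEnclosingCircle(v[:,:2].astype(np.float32)))
```

```text
{'time': 6.8333, 'joints': array([-3.51352784e-01,  5.02913708e-01,  1.13762970e+00, -2.77069037e-04,
        1.50152561e+00, -2.37903845e+00]), 'dq': array([ 1.27678148e-03,  2.49850703e-05, -6.46220481e-04,  2.40282000e-03,
       -1.61479311e-03,  1.91367513e-01]), 'tau': array([ 3.08141182e-02, -5.27612185e+01, -2.41305399e+01, -7.09205610e-02,
        4.11699002e-02, -1.56117696e+00]), 'tcp_pos': array([605.189386  , -96.76784265, 223.42633752]), 'orientation': array([[-8.97420498e-01, -4.41175877e-01, -5.42394586e-04],
       [-4.41175894e-01,  8.97420649e-01, -9.55679904e-05],
       [ 5.28918394e-04,  1.53526743e-04, -9.99999848e-01]]), 'wrist_force': array([ 0.5342498 , -0.16412219, -3.35684257]), 'moment': array([ 0.0280568 , -0.00297277, -0.01837629]), 'gripper_force': 29.9955092696473, 'grip_width': 25.866925891104124}
[(array([278.5, 214.5]), 112, array([ 578.5, -111.8,  217.1]))]
disc 5945 6.2925658468628045 ((3.545161247253418, -1.4703065156936646), 33.89387893676758)
```

View pics/w3.png

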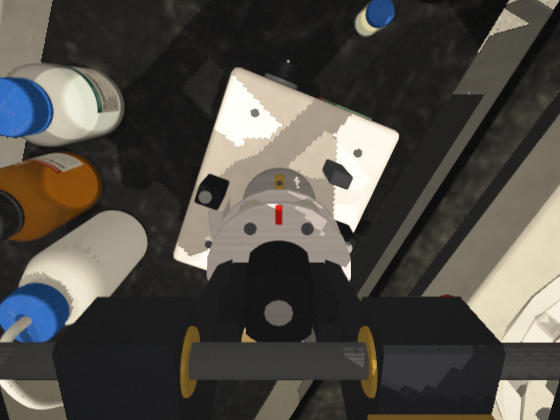

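The mark at (278,214) and the front dog at (279,181) line up along the tool's x. I'll compare the two in the same picture.

Run:
```python
from h import *
o,p,d=grab("wrist"); R=np.array(o["orientation"]); t=np.array(o["tcp_pos"])
hsv=cv2.cvtColor(p,cv2.COLOR_RGB2HSV).astype(int); H,S,V=hsv[...,0],hsv[...,1],hsv[...,2]
brass=(H>14)&(H<32)&(S>100)&(V>80); red=((H<6)|(H>174))&(S>150)&(V>80)
for n,m,z,box in (("dog",brass,106,(262,165,300,200)),("mark",red,t[2]-6.3,(260,195,300,235))):
    for c,a in cents(m,box,15)[0]:
        X=onplane("wrist",c,z,o); print(n,c,a,X.round(1),"tool",((X-t)@R).round(2))
    v,u=np.nonzero(m[box[1]:box[3],box[0]:box[2]]); print(u.min()+box[0],u.max()+box[0],v.min()+box[1],v.max()+box[1])
print(t,R.round(4).tolist(),o["wrist_force"])
```

```text
dog [278.8 180.5] 119 [ 587.9 -106.7  106. ] tool [ 19.96  -1.41 117.38]
274 283 174 188
mark [278.4 214.6] 116 [ 578.5 -111.6  217.1] tool [30.55 -1.74  6.31]
275 281 205 224
[605.26187212 -96.74922474 223.37232906] [[-0.9006, -0.4346, -0.0004], [-0.4346, 0.9006, -0.0001], [0.0004, 0.0001, -1.0]] [ 0.76901969 -0.23428032 -4.07052067]
```

{"name": "apply_moves", "arguments": {
  "rows": [-0.0018, 0, 0.014, 0, 0, 0, 1, 0, 0, 0.016, 0, 0, 0, 1, 0, 0, 0.014, 0, 0, 0, 1, 0, 0, 0.004, 0, 0, 0, 1, 0, 0, 0, 0, 0, 0, 1]
}}

```text
time: 7.4
tcp_pos: [606.6, -95.8, 174.4]
orientation: [[-0.9, -0.436, -0.002], [-0.436, 0.9, 0.001], [0.002, 0.002, -1.0]]
wrist_force: [1.2, 0.7, -4.0]
grip_width: 25.7
gripper_force: 30.0
```

{"name": "apply_moves", "arguments": {
  "rows": [0, 0, 0.004, 0, 0, 0, 1, 0, 0, 0.004, 0, 0, 0, 1, 0, 0, 0.004, 0, 0, 0, 1, 0, 0, 0.003, 0, 0, 0, 1, 0, 0, 0, 0, 0, 0, 1]
}}

```text
time: 7.82
tcp_pos: [606.8, -95.8, 159.8]
orientation: [[-0.899, -0.438, -0.001], [-0.438, 0.899, 0.0], [0.001, 0.001, -1.0]]
wrist_force: [0.7, -0.8, -4.3]
grip_width: 26.0
gripper_force: 30.0
```

No contact yet. I'll go slower from here; dog contact is expected at about 146.

{"name": "apply_moves", "arguments": {
  "rows": [0, 0, 0.003, 0, 0, 0, 1, 0, 0, 0.003, 0, 0, 0, 1, 0, 0, 0.002, 0, 0, 0, 1, 0, 0, 0.002, 0, 0, 0, 1, 0, 0, 0, 0, 0, 0, 1]
}}

```text
time: 8.23
tcp_pos: [607.2, -95.8, 150.1]
orientation: [[-0.899, -0.438, 0.0], [-0.438, 0.899, 0.0], [-0.0, 0.0, -1.0]]
wrist_force: [0.6, 0.6, -4.9]
grip_width: 25.9
gripper_force: 30.0
```

```bash
python3 -c "
from h import *
o=bot.get_obs();print(o['tcp_pos'],o['wrist_force'],o['moment'])"
```

```text
[607.18340753 -95.7743022  150.07192184] [ 0.57961895  0.57769048 -4.86076642] [ 0.17499014 -0.23240263  0.00041231]
```

{"name": "apply_moves", "arguments": {
  "rows": [0, 0, 0.001, 0, 0, 0, 1, 0, 0, 0.001, 0, 0, 0, 1, 0, 0, 0, 0, 0, 0, 1]
}}

```text
time: 8.48
tcp_pos: [607.3, -95.8, 148.5]
orientation: [[-0.899, -0.438, 0.001], [-0.438, 0.899, 0.0], [-0.001, -0.0, -1.0]]
wrist_force: [1.7, 0.8, -3.1]
grip_width: 25.3
gripper_force: 30.0
```

{"name": "apply_moves", "arguments": {
  "rows": [0, 0, 0.001, 0, 0, 0, 1, 0, 0, 0, 0, 0, 0, 1]
}}

```text
time: 8.65
tcp_pos: [607.3, -95.8, 147.5]
orientation: [[-0.899, -0.438, 0.001], [-0.438, 0.899, 0.0], [-0.001, -0.0, -1.0]]
wrist_force: [2.1, 2.4, -1.9]
grip_width: 25.7
gripper_force: 30.0
```

{"name": "apply_moves", "arguments": {
  "rows": [0, 0, 0.001, 0, 0, 0, 1, 0, 0, 0, 0, 0, 0, 1]
}}

```text
time: 8.82
tcp_pos: [607.4, -95.7, 146.5]
orientation: [[-0.899, -0.438, 0.001], [-0.438, 0.899, 0.0], [-0.001, -0.0, -1.0]]
wrist_force: [4.2, 3.1, -2.0]
grip_width: 25.7
gripper_force: 30.0
```

The bore wall is pushing the head along tool -x, so I'll ease over that way.

{"name": "apply_moves", "arguments": {
  "rows": [-0.001, 0.0002, 0, 0, 0, 0, 1, 0, 0, 0, 0, 0, 0, 1]
}}

```text
time: 8.98
tcp_pos: [607.6, -95.4, 146.1]
orientation: [[-0.899, -0.438, -0.001], [-0.438, 0.899, -0.0], [0.001, 0.0, -1.0]]
wrist_force: [2.4, 1.2, -2.8]
grip_width: 25.8
gripper_force: 30.0
```

{"name": "apply_moves", "arguments": {
  "rows": [0, 0, 0.001, 0, 0, 0, 1, 0, 0, 0, 0, 0, 0, 1]
}}

```text
time: 9.15
tcp_pos: [607.7, -95.3, 145.1]
orientation: [[-0.899, -0.438, -0.0], [-0.438, 0.899, -0.0], [0.0, 0.0, -1.0]]
wrist_force: [2.3, 0.2, -3.5]
grip_width: 25.8
gripper_force: 30.0
```

```bash
python3 -c "
from h import *
o=bot.get_obs();print(o['tcp_pos'],o['wrist_force'],o['moment'])"
```

```text
[607.71781016 -95.32741963 145.05979656] [ 2.32593183  0.15870838 -3.4775669 ] [ 0.23209563 -0.35441237  0.01903798]
```

{"name": "apply_moves", "arguments": {
  "rows": [-0.0005, 0, 0.001, 0, 0, 0, 1, 0, 0, 0, 0, 0, 0, 1]
}}

```text
time: 9.32
tcp_pos: [608.0, -95.1, 143.9]
orientation: [[-0.899, -0.438, -0.001], [-0.438, 0.899, 0.0], [0.001, 0.001, -1.0]]
wrist_force: [0.0, 0.9, -4.0]
grip_width: 25.4
gripper_force: 30.0
```

{"name": "apply_moves", "arguments": {
  "rows": [0, 0, 0.001, 0, 0, 0, 1, 0, 0, 0, 0, 0, 0, 1]
}}

```text
time: 9.48
tcp_pos: [608.1, -95.0, 143.0]
orientation: [[-0.899, -0.438, -0.001], [-0.438, 0.899, 0.0], [0.001, 0.0, -1.0]]
wrist_force: [1.5, 0.3, -3.6]
grip_width: 25.8
gripper_force: 30.0
```

{"name": "apply_moves", "arguments": {
  "rows": [0, 0, 0.001, 0, 0, 0, 1, 0, 0, 0, 0, 0, 0, 1]
}}

```text
time: 9.65
tcp_pos: [608.2, -95.0, 142.1]
orientation: [[-0.899, -0.438, -0.0], [-0.438, 0.899, 0.0], [0.0, 0.0, -1.0]]
wrist_force: [1.4, 0.1, -3.9]
grip_width: 26.2
gripper_force: 30.0
```

{"name": "apply_moves", "arguments": {
  "rows": [0, 0, 0.001, 0, 0, 0, 1, 0, 0, 0, 0, 0, 0, 1]
}}

```text
time: 9.82
tcp_pos: [608.3, -95.0, 141.2]
orientation: [[-0.899, -0.438, -0.0], [-0.438, 0.899, 0.0], [0.0, 0.0, -1.0]]
wrist_force: [1.8, 0.0, -4.8]
grip_width: 25.7
gripper_force: 30.0
```

{"name": "apply_moves", "arguments": {
  "rows": [0, 0, 0.0006, 0, 0, 0, 1, 0, 0, 0, 0, 0, 0, 1]
}}

```text
time: 9.98
tcp_pos: [608.3, -95.0, 140.7]
orientation: [[-0.899, -0.438, 0.0], [-0.438, 0.899, 0.0], [-0.0, -0.0, -1.0]]
wrist_force: [1.1, 0.5, -3.0]
grip_width: 25.6
gripper_force: 30.0
```

{"name": "apply_moves", "arguments": {
  "rows": [0, 0, 0.0005, 0, 0, 0, 1, 0, 0, 0, 0, 0, 0, 1]
}}

```text
time: 10.15
tcp_pos: [608.4, -95.0, 140.4]
orientation: [[-0.899, -0.438, 0.0], [-0.438, 0.899, 0.0], [-0.0, -0.0, -1.0]]
wrist_force: [1.6, 0.9, -3.0]
grip_width: 25.5
gripper_force: 30.0
```

{"name": "apply_moves", "arguments": {
  "rows": [0, 0, 0.0005, 0, 0, 0, 1, 0, 0, 0, 0, 0, 0, 1]
}}

```text
time: 10.32
tcp_pos: [608.5, -94.9, 140.3]
orientation: [[-0.899, -0.438, 0.001], [-0.438, 0.899, -0.0], [-0.001, -0.0, -1.0]]
wrist_force: [0.5, 2.6, 2.0]
grip_width: 25.7
gripper_force: 30.0
```

```bash
python3 -c "
from h import *
o=bot.get_obs();print(o['tcp_pos'],o['wrist_force'],o['moment'])"
```

```text
[608.45153643 -94.93525438 140.289338  ] [0.48593874 2.55391504 2.01232355] [ 0.41569384 -0.12414074 -0.00473446]
```

{"name": "apply_moves", "arguments": {
  "rows": [0, 0, 0.0004, 0, 0, 0, 1, 0, 0, 0, 0, 0, 0, 1]
}}

```text
time: 10.48
tcp_pos: [608.5, -94.9, 140.2]
orientation: [[-0.899, -0.438, 0.001], [-0.438, 0.899, -0.0], [-0.001, -0.001, -1.0]]
wrist_force: [-1.1, 3.6, 6.0]
grip_width: 25.7
gripper_force: 30.0
```

```bash
python3 -c "
from h import *
o=bot.get_obs();print(o['tcp_pos'],o['wrist_force'],o['moment'])"
```

```text
[608.48680848 -94.92535927 140.24777253] [-1.13115224  3.61654143  5.97600235] [0.50447414 0.07446199 0.01876769]
```

{"name": "apply_moves", "arguments": {
  "rows": [0, 0, 0, 0, 0, 0.04, 1, 0, 0, 0, 0, 0, 0.03, 1, 0, 0, 0, 0, 0, 0, 1]
}}

```text
time: 10.73
tcp_pos: [608.6, -94.9, 140.3]
orientation: [[-0.928, -0.374, 0.001], [-0.374, 0.928, -0.0], [-0.001, -0.001, -1.0]]
wrist_force: [-0.0, 3.1, 5.1]
grip_width: 25.7
gripper_force: 30.1
```

```bash
python3 -c "
from h import *
o=bot.get_obs();print(o['tcp_pos'],o['wrist_force'],o['moment'],o['orientation'][0])"
```

```text
[608.57740123 -94.85251129 140.26536219] [-0.00857432  3.12027805  5.07410474] [ 0.54469018 -0.02662408  0.48327761] [-0.92757266 -0.37363997  0.00146256]
```

Turning by 0.07 rad met a firm reaction of 0.48 N m. So the slot is engaged on the dogs, and the height matches home. I'll turn back, ease the push, release and rise.

{"name": "apply_moves", "arguments": {
  "rows": [0, 0, 0, 0, 0, -0.05, 1, 0, 0, -0.0004, 0, 0, 0, 1, 0, 0, 0, 0, 0, 0, 0.6, 0, 0, 0, 0, 0, 0, 0.4, 0, 0, 0, 0, 0, 0, 0.4]
}}

```text
time: 11.15
tcp_pos: [608.1, -95.3, 139.5]
orientation: [[-0.908, -0.419, -0.001], [-0.419, 0.908, -0.0], [0.001, 0.0, -1.0]]
wrist_force: [0.1, 0.2, 0.4]
grip_width: 43.2
gripper_force: 0.0
```

{"name": "apply_moves", "arguments": {
  "rows": [0, 0, 0, 0, 0, 0, 0.4, 0, 0, 0, 0, 0, 0, 0.4, 0, 0, 0, 0, 0, 0, 0.4]
}}

```text
time: 11.4
tcp_pos: [608.2, -95.1, 139.6]
orientation: [[-0.908, -0.42, -0.0], [-0.42, 0.908, -0.0], [0.0, 0.0, -1.0]]
wrist_force: [0.3, -0.2, -0.9]
grip_width: 52.5
gripper_force: 0.0
```

{"name": "apply_moves", "arguments": {
  "rows": [0, 0, -0.008, 0, 0, 0, 0.4, 0, 0, -0.02, 0, 0, 0, 0.4, 0, 0, -0.025, 0, 0, 0, 0.4, 0, 0, -0.025, 0, 0, 0, 0.4, 0, 0, -0.02, 0, 0, 0, 0.4]
}}

```text
time: 11.82
tcp_pos: [608.4, -95.1, 240.4]
orientation: [[-0.908, -0.42, 0.002], [-0.42, 0.908, -0.001], [-0.001, -0.001, -1.0]]
wrist_force: [0.4, -0.2, 0.2]
grip_width: 53.0
gripper_force: 0.0
```

{"name": "apply_moves", "arguments": {
  "rows": [-0.0136, 0.0306, 0, 0, 0, 0, 0.4, -0.0136, 0.0306, 0, 0, 0, 0, 0.4, -0.0136, 0.0306, 0, 0, 0, 0, 0.4, -0.0136, 0.0306, 0, 0, 0, 0, 0.4, 0, 0, 0, 0, 0, 0.11, 0.4]
}}

```text
time: 12.23
tcp_pos: [605.7, 44.1, 238.7]
orientation: [[-0.947, -0.323, 0.001], [-0.323, 0.947, 0.001], [-0.001, 0.001, -1.0]]
wrist_force: [-0.5, -0.5, 0.5]
grip_width: 53.0
gripper_force: 0.0
```

{"name": "apply_moves", "arguments": {
  "rows": [0, 0, 0, 0, 0, 0.12, 0.6, 0, 0, 0, 0, 0, 0.12, 0.6, 0, 0, 0, 0, 0, 0.12, 0.6, 0, 0, 0, 0, 0, 0.12, 0.6, 0, 0, 0, 0, 0, 0.12, 0.6]
}}

```text
time: 12.65
tcp_pos: [606.3, 39.0, 238.4]
orientation: [[-0.96, 0.279, 0.001], [0.279, 0.96, -0.0], [-0.001, 0.0, -1.0]]
wrist_force: [0.3, -0.9, 0.6]
grip_width: 35.0
gripper_force: 0.0
```

{"name": "apply_moves", "arguments": {
  "rows": [0, 0, 0, 0, 0, 0.12, 0.6, 0, 0, 0, 0, 0, 0.12, 0.6, 0, 0, 0, 0, 0, 0.12, 0.6, 0, 0, 0, 0, 0, 0.12, 0.6, 0, 0, 0, 0, 0, 0.12, 0.6]
}}

```text
time: 13.07
tcp_pos: [606.3, 38.9, 238.4]
orientation: [[-0.635, 0.773, 0.001], [0.773, 0.635, -0.0], [-0.0, 0.0, -1.0]]
wrist_force: [-0.3, 0.6, -0.3]
grip_width: 35.4
gripper_force: 0.0
```

{"name": "apply_moves", "arguments": {
  "rows": [0, 0, 0, 0, 0, 0.12, 0.6, 0, 0, 0, 0, 0, 0.05, 0.6, 0, 0, 0, 0, 0, 0, 0.6]
}}

```text
time: 13.32
tcp_pos: [606.3, 38.9, 238.3]
orientation: [[-0.499, 0.867, 0.001], [0.867, 0.499, -0.0], [-0.0, 0.0, -1.0]]
wrist_force: [-0.8, -0.6, -0.0]
grip_width: 35.1
gripper_force: 0.0
```

Run:
```python
from h import *
o,p,d=grab("wrist"); cv2.imwrite("pics/w4.png",p[...,::-1]); R=np.array(o["orientation"]); t=np.array(o["tcp_pos"])
print(t,R.round(3).tolist(),o["joints"].round(2),o["time"],o["grip_width"])
P=cloud("wrist",d,o); q=(P-t)@R
hsv=cv2.cvtColor(p,cv2.COLOR_RGB2HSV).astype(int); H,S,V=hsv[...,0],hsv[...,1],hsv[...,2]
m=(V<80)&(abs(P[...,2]-174)<4)&(np.hypot(P[...,0]-606,P[...,1]-39)<25); v=P[m]
print("knob",len(v),np.median(v[:,2]),cv2.minEnclosingCircle(v[:,:2].astype(np.float32)),"tool",cv2.minEnclosingCircle(q[m][:,:2].astype(np.float32)))
red=((H<6)|(H>174))&(S>150)&(V>80)&(abs(P[...,2]-142)<5); v=P[red][:,:2].astype(np.float32); print("bar",cv2.minAreaRect(v),np.median(P[red][:,2]))
# head disc height
n=np.hypot(P[...,0]-607,P[...,1]+95.5); m=(n<33)&(n>20)&(S<60)&(V>120); print("disc z",np.percentile(P[m][:,2],[10,50,90]),m.sum()); m=(n<12); print("hub z",np.median(P[m][:,2]))
```

```text
[606.27931959  38.89284832 238.34350421] [[-0.499, 0.867, 0.001], [0.867, 0.499, -0.0], [-0.0, 0.0, -1.0]] [-0.13  0.48  1.13 -0.    1.53 -0.65] 13.3167 35.14549264831264
knob 429 173.79580730134117 ((611.3140869140625, 41.33226013183594), 7.387085914611816) tool ((-0.3732577860355377, 5.555566310882568), 7.387346267700195)
bar ((635.7218627929688, -3.72894287109375), (17.610523223876953, 121.5512466430664), 28.54990577697754) 141.94822736832384
disc z [ 89.84819888 112.15395986 134.3154531 ] 343
hub z nan
  return _methods._mean(a, axis=axis, dtype=dtype,
  ret = ret.dtype.type(ret / rcount)
```

View pics/w4.png

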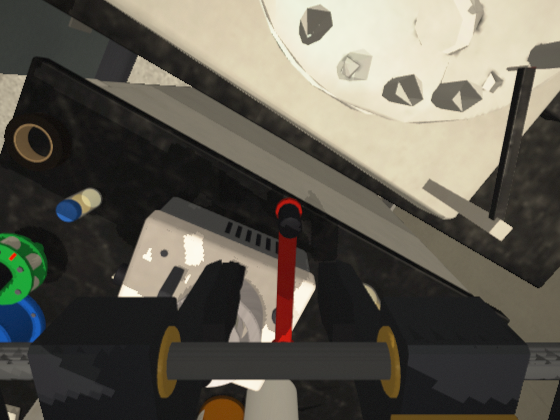

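The knob top is at (289,225), 6 mm off along tool y and within 3 degrees of square. I'll align, cage the knob loosely between the fingers (about 29 mm open) and lower to z=152.

{"name": "apply_moves", "arguments": {
  "rows": [0, 0.0063, 0.01, 0, 0, 0.04, 0.66, 0, 0, 0.02, 0, 0, 0, 0.66, 0, 0, 0.016, 0, 0, 0, 0.66, 0, 0, 0.01, 0, 0, 0, 0.66, 0, 0, 0, 0, 0, 0, 0.66]
}}

```text
time: 13.78
tcp_pos: [611.0, 42.1, 179.9]
orientation: [[-0.466, 0.885, -0.004], [0.885, 0.466, 0.0], [0.002, -0.003, -1.0]]
wrist_force: [-0.6, 0.1, -0.4]
grip_width: 29.9
gripper_force: 0.0
```

{"name": "apply_moves", "arguments": {
  "rows": [0, 0, 0.008, 0, 0, 0, 0.66, 0, 0, 0.008, 0, 0, 0, 0.66, 0, 0, 0.008, 0, 0, 0, 0.66, 0, 0, 0.006, 0, 0, 0, 0.66, 0, 0, 0, 0, 0, 0, 0.66]
}}

```text
time: 14.2
tcp_pos: [611.2, 42.1, 150.4]
orientation: [[-0.465, 0.885, -0.002], [0.885, 0.465, 0.0], [0.001, -0.002, -1.0]]
wrist_force: [-0.2, -0.5, 0.0]
grip_width: 30.1
gripper_force: 0.0
```

{"name": "apply_moves", "arguments": {
  "rows": [-0.0002, -0.0071, 0, 0, 0, -0.06, 0.66, -0.0002, -0.0071, 0, 0, 0, -0.06, 0.66, -0.0002, -0.0071, 0, 0, 0, -0.06, 0.66, -0.0002, -0.0071, 0, 0, 0, -0.06, 0.66, -0.0002, -0.0071, 0, 0, 0, -0.06, 0.66]
}}

```text
time: 14.62
tcp_pos: [583.2, 21.1, 152.1]
orientation: [[-0.708, 0.706, 0.001], [0.706, 0.708, 0.0], [-0.001, 0.001, -1.0]]
wrist_force: [1.7, 0.2, 0.7]
grip_width: 29.9
gripper_force: 0.6
```

Run:
```python
from h import *
o,p,d=grab("wrist"); R=np.array(o["orientation"]); t=np.array(o["tcp_pos"]); P=cloud("wrist",d,o); q=(P-t)@R
V=p.max(-1); m=(V<80)&(abs(P[...,2]-174)<4)&(abs(q[...,0])<25)&(abs(q[...,1])<15)
print(t,o["wrist_force"],o["grip_width"],m.sum(),cv2.minEnclosingCircle(q[m][:,:2].astype(np.float32)))
```

```text
[583.23967698  21.0875091  152.06193258] [1.69488575 0.17685542 0.74554527] 29.94032483372706 1304 ((-0.5453378558158875, 9.076688766479492), 10.730985641479492)
```

The knob follows with about 1.7 N. I'll continue.

{"name": "apply_moves", "arguments": {
  "rows": [-0.0002, -0.0071, 0, 0, 0, -0.06, 0.66, -0.0002, -0.0071, 0, 0, 0, -0.06, 0.66, -0.0002, -0.0071, 0, 0, 0, -0.06, 0.66, -0.0002, -0.0071, 0, 0, 0, -0.06, 0.66, -0.0002, -0.0071, 0, 0, 0, -0.06, 0.66]
}}

```text
time: 15.08
tcp_pos: [562.4, -7.3, 152.1]
orientation: [[-0.885, 0.466, 0.001], [0.466, 0.885, 0.0], [-0.001, 0.001, -1.0]]
wrist_force: [0.9, 0.7, 0.0]
grip_width: 29.9
gripper_force: 0.6
```

{"name": "apply_moves", "arguments": {
  "rows": [-0.0002, -0.0071, 0, 0, 0, -0.06, 0.66, -0.0002, -0.0071, 0, 0, 0, -0.06, 0.66, -0.0002, -0.0071, 0, 0, 0, -0.06, 0.66, -0.0002, -0.0071, 0, 0, 0, -0.06, 0.66, 0, 0, 0, 0, 0, 0, 0.66]
}}

```text
time: 15.5
tcp_pos: [552.0, -34.5, 152.1]
orientation: [[-0.97, 0.244, 0.001], [0.244, 0.97, -0.0], [-0.001, -0.0, -1.0]]
wrist_force: [0.5, -0.3, 0.4]
grip_width: 29.8
gripper_force: 0.0
```

Run:
```python
from h import *
o=bot.get_obs(); print(o["tcp_pos"],o["wrist_force"],o["moment"])
```

```text
[552.02259783 -34.47193233 152.10155706] [ 0.46852204 -0.3162504   0.43367988] [0.01085727 0.03047524 0.01002845]
```

{"name": "apply_moves", "arguments": {
  "rows": [-0.0002, -0.0071, 0, 0, 0, -0.06, 0.66, -0.0002, -0.0071, 0, 0, 0, -0.06, 0.66, -0.0002, -0.0071, 0, 0, 0, -0.06, 0.66, -0.0001, -0.0047, 0, 0, 0, -0.04, 0.66, 0, -0.0035, 0, 0, 0, -0.03, 0.66]
}}

```text
time: 15.92
tcp_pos: [548.6, -62.9, 152.0]
orientation: [[-1.0, -0.002, 0.001], [-0.002, 1.0, 0.0], [-0.001, 0.0, -1.0]]
wrist_force: [1.2, 1.2, 0.0]
grip_width: 30.1
gripper_force: 0.5
```

{"name": "apply_moves", "arguments": {
  "rows": [0, -0.0035, 0, 0, 0, -0.03, 0.66, 0, -0.0024, 0, 0, 0, -0.02, 0.66, 0, 0, 0, 0, 0, 0, 0.66]
}}

```text
time: 16.17
tcp_pos: [548.5, -68.9, 151.9]
orientation: [[-0.999, -0.052, 0.0], [-0.052, 0.999, -0.0], [-0.0, -0.0, -1.0]]
wrist_force: [-1.1, 0.2, 0.3]
grip_width: 29.4
gripper_force: 0.0
```

Run:
```python
from h import *
o,p,d=grab("wrist"); R=np.array(o["orientation"]); t=np.array(o["tcp_pos"]); P=cloud("wrist",d,o); q=(P-t)@R
hsv=cv2.cvtColor(p,cv2.COLOR_RGB2HSV).astype(int); H,S,V=hsv[...,0],hsv[...,1],hsv[...,2]
cv2.imwrite("pics/w5.png",p[...,::-1])
m=(V<80)&(abs(P[...,2]-174)<4)&(abs(q[...,0])<15)&(abs(q[...,1])<12)
print(t,o["wrist_force"],m.sum(),cv2.minEnclosingCircle(P[m][:,:2].astype(np.float32)))
```

```text
[548.54542779 -68.86096273 151.88338373] [-1.11152769  0.21342577  0.330478  ] 1046 ((548.4234008789062, -63.857364654541016), 7.606898307800293)
```

{"name": "apply_moves", "arguments": {
  "rows": [0, -0.0024, 0, 0, 0, -0.02, 0.66, 0, -0.0024, 0, 0, 0, -0.02, 0.66, 0, 0, 0, 0, 0, 0, 0.66]
}}

```text
time: 16.47
tcp_pos: [548.7, -73.9, 151.8]
orientation: [[-0.996, -0.094, 0.0], [-0.094, 0.996, -0.0], [-0.0, -0.0, -1.0]]
wrist_force: [0.5, -0.4, 0.4]
grip_width: 30.3
gripper_force: 0.0
```

{"name": "apply_moves", "arguments": {
  "rows": [0, -0.0018, 0, 0, 0, -0.015, 0.66, 0, 0, 0, 0, 0, 0, 0.66]
}}

```text
time: 16.63
tcp_pos: [548.8, -75.6, 151.7]
orientation: [[-0.994, -0.109, -0.0], [-0.109, 0.994, -0.0], [0.0, -0.0, -1.0]]
wrist_force: [-0.4, 0.1, -0.8]
grip_width: 29.6
gripper_force: 0.0
```

{"name": "apply_moves", "arguments": {
  "rows": [0, -0.0012, 0, 0, 0, -0.01, 0.66, 0, 0, 0, 0, 0, 0, 0.66]
}}

```text
time: 16.8
tcp_pos: [548.9, -76.7, 151.7]
orientation: [[-0.993, -0.118, -0.0], [-0.118, 0.993, -0.0], [0.0, -0.0, -1.0]]
wrist_force: [0.2, 0.7, 0.5]
grip_width: 30.3
gripper_force: 0.1
```

{"name": "apply_moves", "arguments": {
  "rows": [0, -0.0012, 0, 0, 0, -0.01, 0.66, 0, 0, 0, 0, 0, 0, 0.66]
}}

```text
time: 16.97
tcp_pos: [549.0, -77.9, 151.7]
orientation: [[-0.992, -0.128, -0.0], [-0.128, 0.992, -0.0], [0.0, -0.0, -1.0]]
wrist_force: [0.3, 0.8, -0.7]
grip_width: 30.0
gripper_force: 0.2
```

Run:
```python
from h import *
o=bot.get_obs(); print(o["tcp_pos"],o["wrist_force"],o["moment"],o["gripper_force"])
```

```text
[549.03860471 -77.92577799 151.74279265] [ 0.27178933  0.76888014 -0.71184234] [ 0.09733743 -0.01608837  0.02222293] 0.18638561348780058
```

{"name": "apply_moves", "arguments": {
  "rows": [0, -0.0012, 0, 0, 0, 0, 0.66, 0, 0, 0, 0, 0, 0, 0.66]
}}

```text
time: 17.13
tcp_pos: [549.1, -79.1, 151.7]
orientation: [[-0.992, -0.128, -0.0], [-0.128, 0.992, -0.0], [0.0, 0.0, -1.0]]
wrist_force: [0.4, -0.0, 0.3]
grip_width: 29.8
gripper_force: 0.3
```

{"name": "apply_moves", "arguments": {
  "rows": [0, -0.0012, 0, 0, 0, 0, 0.66, 0, 0, 0, 0, 0, 0, 0.66]
}}

```text
time: 17.3
tcp_pos: [549.1, -79.9, 151.7]
orientation: [[-0.992, -0.128, -0.001], [-0.128, 0.992, 0.001], [0.001, 0.001, -1.0]]
wrist_force: [-1.2, 3.0, 0.4]
grip_width: 30.1
gripper_force: 1.3
```

Run:
```python
from h import *
o=bot.get_obs(); print(o["tcp_pos"],o["wrist_force"],o["moment"],o["gripper_force"])
```

```text
[549.13691315 -79.93622148 151.67764154] [-1.17521032  2.96975863  0.42565713] [ 0.46470782  0.23071062 -0.0121552 ] 1.3140771829057485
```

{"name": "apply_moves", "arguments": {
  "rows": [0, -0.001, 0, 0, 0, 0, 0.66, 0, 0, 0, 0, 0, 0, 0.66]
}}

```text
time: 17.47
tcp_pos: [549.1, -80.1, 151.6]
orientation: [[-0.992, -0.128, -0.001], [-0.128, 0.992, 0.002], [0.001, 0.002, -1.0]]
wrist_force: [-1.1, 7.9, 1.7]
grip_width: 30.1
gripper_force: 3.6
```

Run:
```python
from h import *
o=bot.get_obs(); print(o["tcp_pos"],o["wrist_force"],o["moment"],o["gripper_force"])
```

```text
[549.12925834 -80.09800466 151.6434323 ] [-1.10605767  7.89154878  1.68124253] [1.13990725 0.19938377 0.04539047] 3.5607901588082314
```

The stop is met with the knob at about y=-72.6, where closed is expected. I'll back off to the middle of the gap and rise clear.

{"name": "apply_moves", "arguments": {
  "rows": [0, 0.004, 0, 0, 0, 0, 0.66, 0, 0.003, 0, 0, 0, 0, 0.66, 0, 0, 0, 0, 0, 0, 0.66, 0, 0, -0.008, 0, 0, 0, 0.66, 0, 0, -0.02, 0, 0, 0, 0.66]
}}

```text
time: 17.88
tcp_pos: [547.7, -74.1, 178.5]
orientation: [[-0.992, -0.128, -0.004], [-0.128, 0.992, 0.001], [0.004, 0.002, -1.0]]
wrist_force: [0.1, -0.4, -0.1]
grip_width: 29.9
gripper_force: 0.0
```

{"name": "apply_moves", "arguments": {
  "rows": [0.01, 0, -0.025, 0, 0, 0, 0.66, 0.02, 0, -0.03, 0, 0, 0, 0.66, 0.03, 0, -0.03, 0, 0, 0, 0.66, 0.02, 0, -0.01, 0, 0, 0, 0.66, 0, 0, 0, 0, 0, 0, 0.66]
}}

```text
time: 18.3
tcp_pos: [468.1, -84.9, 278.0]
orientation: [[-0.992, -0.127, 0.005], [-0.127, 0.992, -0.003], [-0.005, -0.004, -1.0]]
wrist_force: [0.8, 0.1, -0.6]
grip_width: 29.9
gripper_force: 0.0
```

Run:
```python
from h import *
o,p,d=grab("wrist"); _,s,ds=grab("side"); c=np.zeros((420,800,3),np.uint8); c[:,:440]=p[:,60:500]; c[:300,440:]=cv2.resize(s[230:350,170:314],(360,300),interpolation=cv2.INTER_CUBIC)
cv2.imwrite("pics/end.png",c[...,::-1]); P=cloud("wrist",d,o); print(o["tcp_pos"],o["wrist_force"],o["time"])
hsv=cv2.cvtColor(p,cv2.COLOR_RGB2HSV).astype(int); H,S,V=hsv[...,0],hsv[...,1],hsv[...,2]
m=(V<80)&(abs(P[...,2]-174)<4)&(np.hypot(P[...,0]-548,P[...,1]+73)<20); print("knob",cv2.minEnclosingCircle(P[m][:,:2].astype(np.float32)))
red=((H<6)|(H>174))&(S>150)&(V>60)&(abs(P[...,2]-142)<5); v=P[red][:,:2].astype(np.float32); print("bar",cv2.minAreaRect(v),np.median(P[red][:,2]))
n=np.hypot(P[...,0]-606.5,P[...,1]+95.5); m=(n<32)&(n>20)&(S<60)&(V>110)&(abs(P[...,2]-136)<9); print("disc z",np.percentile(P[m][:,2],[10,50,90]),m.sum()); m=(n<10); print("hub z",np.nanmedian(P[m][:,2]))
```

```text
[468.14639105 -84.90689188 278.00594708] [ 0.75030087  0.09809701 -0.61395656] 18.3
knob ((548.5164184570312, -74.41246795654297), 7.479396820068359)
bar ((607.715087890625, -69.88566589355469), (137.5897216796875, 19.681129455566406), 5.92521333694458) 141.91612250808492
disc z [133.04164661 133.82765829 134.68732919] 355
hub z nan
  return np.nanmean(a, axis, out=out, keepdims=keepdims)
```

View pics/end.png

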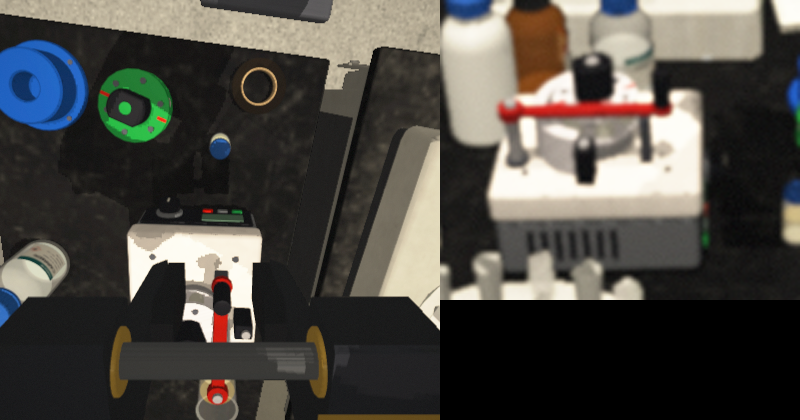

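The picture shows the keeper bar lying over the head's rim, with its knob at (548.5,-74) and its line parallel to the pump's x. The disc top reads 133.8 mm (home is 134), and the bottles, vial and tape stand where they were. I'm handing in.

```bash
python3 -c "
from plant import bot
print(bot.close_job())"
```

```text
the job is handed in; nothing more can be done
None
```

The roller head is fully home on the spindle with its slot over the drive dogs, the red keeper is closed over its rim, the robot is clear of everything, and I handed the job in at about 18 s of the 67 s allowed; no verdict came back.

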